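# Unlock the turntable under the tower model

### The arm

A 6-joint arm with a two-finger parallel gripper is mounted at the origin on the work surface. World frame = base frame: x ahead of the robot, y to its left, z up, the work surface at z = 0. Lengths are in m, angles in rad, forces in N, time in s.
With the tool pointing down it reaches from about 0.225 to 0.875 m from the base axis. Payload 3.4 kg.
Tool frame: the origin (TCP) lies at the very end of the fingers, on their centre line; the grasp point (between the pads) lies 19 mm behind it; z points along the fingers, x is the direction in which the jaws open and shut, and the axes are right-handed (so a half turn about z gives the same grasp; the last joint's range is limited). The gripper opens to 85 mm and grips with 20 to 120 N. Pads are 22 mm wide; open, the fingers measure 114 mm over their backs; the gripper's body (76 mm by 85 mm) begins 54 mm behind the grasp point. The pads swing forward as they close: fully open they stand 13 mm farther back than shut.
Start: joints at [0.99, 0.276, 1.505, -0, 1.361, -0.121], TCP at [0.255, 0.515, 0.231] pointing down, gripper open.
Joint ranges: [-2.89, 2.89], [-0.75, 2.08], [0.22, 2.7], [-1.18, 4.32], [0.11, 2.71], [-2.7, 2.7]. Speed limits (rad/s): [2.57, 2.57, 3.14, 3.14, 3.14, 3.14].

### API

Orientations are given as a unit quaternion [w, x, y, z].
In Python, from workcell import env, claw, kin, optics, order, current_time, current_joint_pos, current_qd, current_effort, current_eef_pos, current_orientation, current_force, current_ft_torque, current_grip_width gives the robot as it stands. Calls block until the motion is done:
- env.goto(position, orientation): joint-space move of the TCP to a pose.
- env.servo_line(position, feed=0.15, frame=None): straight line of the TCP; frame=None keeps the orientation; feed is the mean speed in m/s.
- env.move_joints(angles): joint-space move.
- claw.gripper_to(opening): opening from 0.0 (shut) to 1.0 (fully open); the grip force is fixed at half the most; returns when the fingers have stopped.
- env.hold(seconds).
- kin.inverse_kinematics(position, orientation): joint angles nearest the present ones, or None.
- optics.read_camera(name): name is "scene" or "top" or "wrist"; returns the picture (480x640x3 uint8, blue, green, red); there is no depth.
- optics.camera_info(name): a dict with "fx", "fy", "cx", "cy" (pixels), "dist_coeffs" ([k1, k2, p1, p2, k3] as OpenCV has them; the pictures are not rectified), "pose" (4x4, takes a point from camera to world coordinates); the wrist camera has in their place "hand_eye" (4x4, takes a point from camera to tool coordinates, whose origin is the TCP and whose axes are the tool frame's). Camera axes: x right, y up, looking along -z (the intrinsics and any distortion apply to the point x, -y, -z); pixel columns grow to the right and rows downward; lengths in m; the calibration is good to about 2 mm. A picture is of the moment at which its call begins: read the wrist's pose just before it. camera_info takes no time and is no camera call.
A pose or a line that the arm cannot do raises env.MotionError and nothing moves.
- order.hand_in(): hands the job in, once; it reports no verdict.
Readings, each from a call of its own:
- current_time(): time.
- current_joint_pos(): joint angles.
- current_qd(): joint speeds.
- current_effort(): joint torques, N m.
- current_eef_pos(): TCP position.
- current_orientation(): TCP orientation.
- current_force(): force on the tool from outside, world axes, zero at the start.
- current_ft_torque(): the same for the moment, N m.
- current_grip_width(): opening from 0.0 (shut) to 1.0 (fully open).
Only numpy, scipy, OpenCV 4.12 (cv2) and the standard library are available. Lean on these libraries where they do the work, as an engineer would, in place of code of your own. Each camera call takes 0.05 s, during which the arm holds its last target. There are 200 camera calls.

### The job

Unlock the turntable that carries the white tower model: on that stand, pull the red spring collar straight up, turn it about 60 degrees anticlockwise (seen from above) and let it down so that it stays parked in the raised position, then let go. Leave the red collar on the stand with the little wooden houses as it is.

Things in the scene. Friction and masses are not known exactly. Their poses are not given: they have to be found in the camera images.
- tower_collar (a point): Red upright round sleeve, diameter 40, height 40 mm, on the fixed stand with the white stepped tower (top 128 mm above the table). Point: on its axis at mid-height, moves with it; 81 mm above the table when locked. z up; x along the white stripe on its top. At turn 0 the tower's centre lies 105 mm along +y; tower 56 mm wide at the foot. Fixed parts under the collar reach 60 mm above the table.
- tower_lift (a joint): Pull of the tower stand's collar, m: 0 down and locked, 0.012 standing parked on two fixed blocks, 0.030 upper stop. Teeth under the collar catch beside the blocks, so it turns only when pulled up more than 0.012 (0.020 is good); turned, the teeth come down on top of the blocks. Spring pulls down, 3 N at 0 to 9 N at the stop, plus 2 N weight.
- tower_turn (a joint): Turn of the tower stand's collar, rad, growing anticlockwise seen from above: starts at 0 to 0.15, cannot pass 0.2 while down, parks anywhere from 0.6 to the stop at 1.4. Turns easily (0.03 N m), stays where left. Dots on the plate beneath show where the stripe points: red locked, green parked.
- house_collar (a point): The same point on the like red collar of the other, identical stand, whose white disc carries two small brown wooden houses with pitched roofs (up to 70 mm above the table). To be left down and locked, as it is; the point is 81 mm above the table.

How it is judged:
By the outcome, as a careful person would: the job done as asked, in the order asked, and still so for the second after the job is handed in, with the robot touching nothing.
It also fails if it takes over 38 s, if anything falls off the work surface, if the arm or the gripper's body presses on something with over 40 N, if the wrist force passes 120 N, or if a joint passes its speed limit or range.

## Working session

There is one attempt and no reset: what is moved stays moved. The work goes in short steps, each a Python script; the robot and the scene stay as the last script left them, time stands still between calls to the robot, and variables do not carry over. Pictures are saved under pics/ and viewed, about 8 in all and at most 12, crops included, and the job is handed in when it is done.

```bash
mkdir -p pics; cat > h.py <<'E'
import numpy as np, cv2
from workcell import *
from scipy.spatial.transform import Rotation as R
def pose(name):
    i=optics.camera_info(name)
    if 'pose' in i: return i,np.array(i['pose'])
    q=current_orientation();T=np.eye(4);T[:3,:3]=R.from_quat(np.r_[q[1:],q[0]]).as_matrix();T[:3,3]=current_eef_pos()
    return i,T@np.array(i['hand_eye'])
def ray(i,T,px):
    K=np.array([[i['fx'],0,i['cx']],[0,i['fy'],i['cy']],[0,0,1]])
    u=cv2.undistortPoints(np.array(px,float).reshape(-1,1,2),K,np.array(i['dist_coeffs'])).reshape(-1,2)
    d=np.c_[u[:,0],-u[:,1],-np.ones(len(u))]
    return T[:3,3],d@T[:3,:3].T
def onplane(i,T,px,z):
    o,d=ray(i,T,px); return o+d*((z-o[2])/d[:,2])[:,None]
def redmask(im):
    h=cv2.cvtColor(im,cv2.COLOR_BGR2HSV)
    return (((h[...,0]<8)|(h[...,0]>172))&(h[...,1]>130)&(h[...,2]>70)).astype(np.uint8)*255
E
python3 - <<'E'
from h import *
for n in ("top","scene","wrist"):
    i,T=pose(n); im=optics.read_camera(n); cv2.imwrite(f'pics/{n}0.png',im)
    print(n,T[:3,3].round(3),(-T[:3,2]).round(2),i['fx'])
    k,l,s,c=cv2.connectedComponentsWithStats(redmask(im))
    for j in range(1,k):
        if s[j,4]>20: print(s[j],c[j].round(1),onplane(i,T,[c[j]],.101).round(3))
print(current_time())
E
```

```text
top [ 0.409 -0.064  0.844] [ 0.18  0.01 -0.98] 436.7969837834154
[219 235  26  23 416] [231.5 247. ] [[0.529 0.095 0.101]]
[436 237  25  23 375] [449.  248.5] [[ 0.516 -0.28   0.101]]
scene [0.988 0.053 0.661] [-0.63 -0.14 -0.76] 517.8145449070862
[151 199  26  20 352] [164.  207.9] [[ 0.52  -0.276  0.101]]
[401 249  28  24 469] [414.8 260.1] [[0.534 0.1   0.101]]
[399 268   7  11  35] [401.2 273.3] [[0.56  0.084 0.101]]
wrist [0.186 0.549 0.372] [ 0.27 -0.14 -0.95] 371.0148644790991
0.15
```

View pics/top0.png

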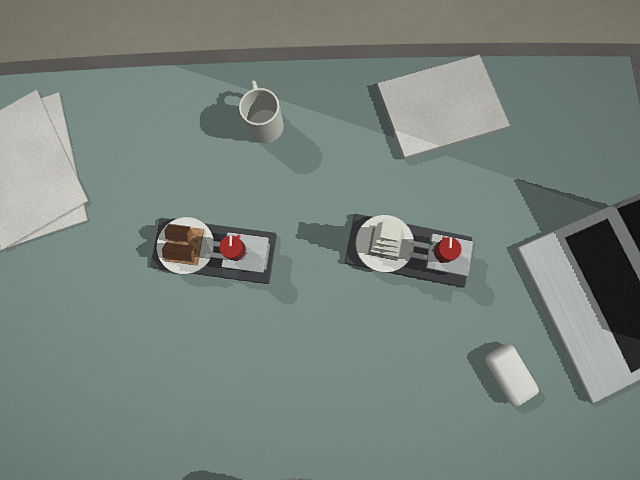

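View pics/wrist0.png

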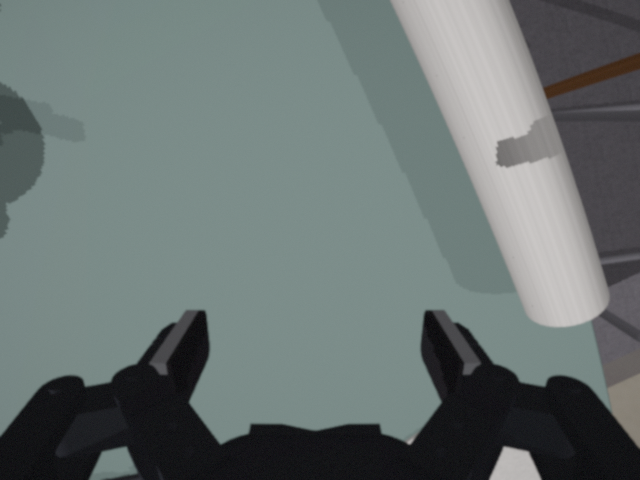

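View pics/scene0.png

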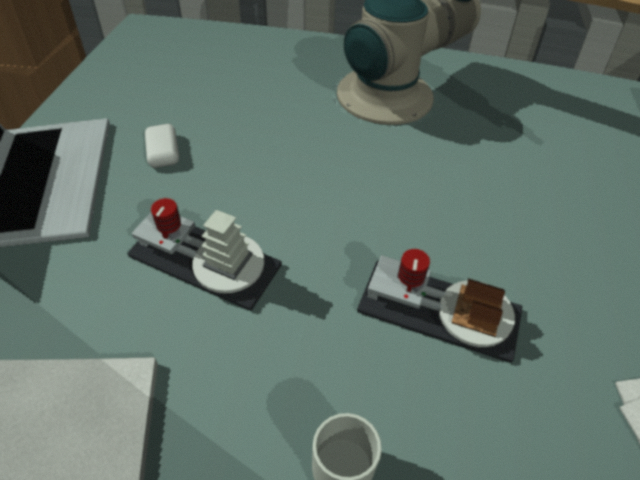

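The top view shows the tower stand on the right, with its red collar at px (449, 248) and the stripe towards +x. The houses stand is on the left, collar at (231, 247). The scene view agrees, with the tower collar at (164, 208). The wrist view shows only the table and a roll. Next I'll hover over the tower collar and measure it with the wrist camera.

```bash
cat >> h.py <<'E'
def quat(a):  # tool down, jaws at angle a from world x
    M=np.array([[np.cos(a),np.sin(a),0],[np.sin(a),-np.cos(a),0],[0,0,-1.]])
    q=R.from_matrix(M).as_quat(); return np.r_[q[3],q[:3]]
E
python3 - <<'E'
from h import *
q=current_orientation();X=R.from_quat(np.r_[q[1:],q[0]]).as_matrix()[:,0]
print('yaw now',np.degrees(np.arctan2(X[1],X[0])), np.array(optics.camera_info('wrist')['hand_eye'])[:3,3])
C=np.array([.518,-.278])
for a in range(-180,180,30):
    j=kin.inverse_kinematics([*C,.1],quat(np.radians(a))); print(a,None if j is None else np.round(j,2))
E
```

```text
yaw now 63.65749920792915 [-0.00034845 -0.07732781 -0.14167144]
-180 [-0.61  0.39  1.67 -0.    1.07  2.53]
-150 [-0.61  0.39  1.67 -0.    1.07  2.01]
-120 [-0.61  0.39  1.67 -0.    1.07  1.48]
-90 [-0.61  0.39  1.67 -0.    1.07  0.96]
-60 [-0.61  0.39  1.67 -0.    1.07  0.44]
-30 [-0.61  0.39  1.67 -0.    1.07 -0.09]
0 [-0.61  0.39  1.67 -0.    1.07 -0.61]
30 [-0.61  0.39  1.67 -0.    1.07 -1.13]
60 [-0.61  0.39  1.67 -0.    1.07 -1.66]
90 [-0.61  0.39  1.67 -0.    1.07 -2.18]
120 None
150 None
```

```bash
python3 - <<'E'
from h import *
env.goto([.518,-.278,.23],quat(np.radians(-30)))
env.hold(.2)
i,T=pose('wrist'); im=optics.read_camera('wrist')
cv2.imwrite('pics/w1.png',im)
m=redmask(im); k,l,s,c=cv2.connectedComponentsWithStats(m)
for j in range(1,k):
    if s[j,4]>30: print(s[j],c[j].round(1),onplane(i,T,[c[j]],.101).round(3))
print(current_time(),current_eef_pos(),T[:3,3],np.abs(current_qd()).max())
E
```

```text
[ 289  201   50   57 1951] [312.1 230.2] [[ 0.517 -0.276  0.101]]
3.3333 [ 0.51817571 -0.27758332  0.23001087] [ 0.55700584 -0.21071258  0.3717288 ] 0.004607715958440014
```

View pics/w1.png

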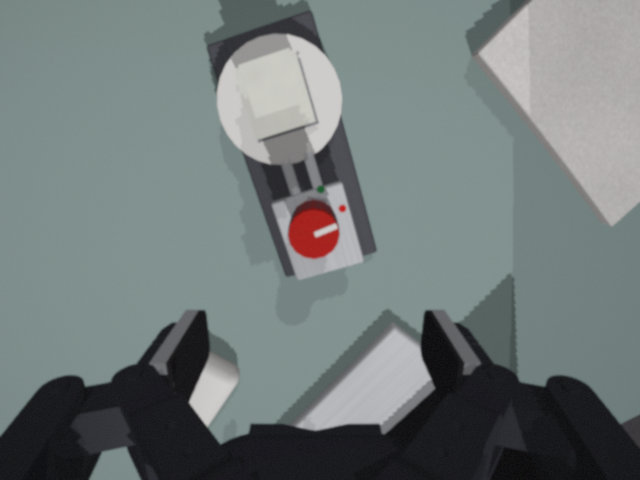

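The wrist view shows the collar's top disc at about px (314, 233), with the stripe towards (337, 228). The red dot is at (342, 209), the green dot at (320, 189) and the tower at the top. I'll go down and grip.

```bash
python3 - <<'E'
from h import *
i,T=pose('wrist'); im=optics.read_camera('wrist')
P=onplane(i,T,[[313.8,233]],.101)[0]
S=onplane(i,T,[[314,236],[337,228]],.101); D=onplane(i,T,[[342,209],[320,189]],.055)
ang=lambda v:np.degrees(np.arctan2(v[1],v[0]))
print('centre',P.round(4),'stripe',ang(S[1]-S[0]),'dots',[ang(d-P) for d in D])
q=quat(np.radians(-30))
env.goto([P[0],P[1],.14],q)
env.servo_line([P[0],P[1],.067],feed=.08); env.hold(.2)
print('down',np.round(current_force(),1),current_eef_pos().round(4) if hasattr(current_eef_pos(),'round') else current_eef_pos())
claw.gripper_to(0.3); env.hold(.3)
print('grip',current_grip_width()*85,np.round(current_force(),1),np.round(current_ft_torque(),2),current_eef_pos(),current_time())
cv2.imwrite('pics/s2.png',optics.read_camera('scene')[130:330,80:330].repeat(3,0).repeat(3,1))
E
```

```text
centre [ 0.5174 -0.2782  0.101 ] stripe -9.965661880208303 dots [np.float64(-10.796199535308494), np.float64(48.711416256479595)]
down [ 0.6 -0.3 -0.3] [ 0.5177 -0.2784  0.0675]
grip 38.56508464988106 [-2.5  1.1  5.6] [ 0.19  0.43 -0.03] [ 0.5168197  -0.27791075  0.06745625] 5.9
```

View pics/s2.png

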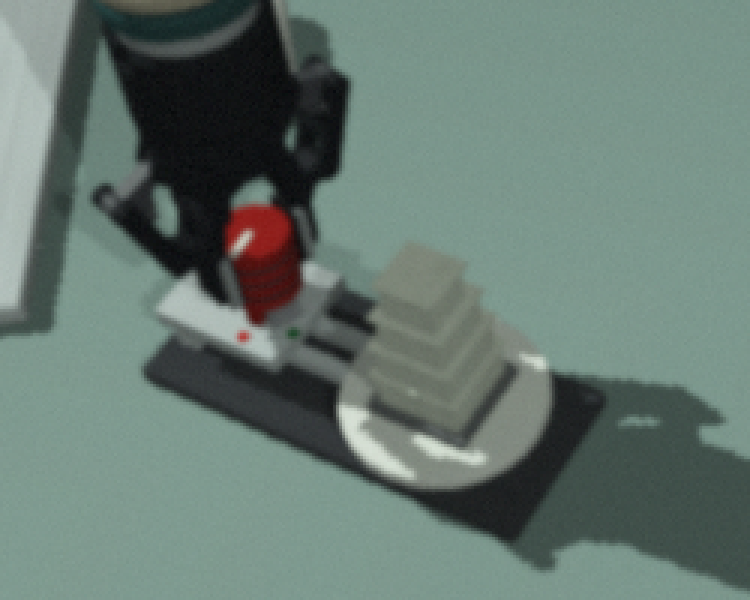

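The collar is gripped between the pads (width stalled at 38.6 mm, side forces small). I'll pull it up 20 mm, turn it, and check forces along the way.

```bash
python3 - <<'E'
from h import *
def rep(t): print(t,'F',np.round(current_force(),1),'M',np.round(current_ft_torque(),2),'p',np.round(current_eef_pos(),4),'w',round(current_grip_width()*85,1),'t',round(current_time(),2))
p=np.array(current_eef_pos())
env.servo_line([p[0],p[1],p[2]+.010],feed=.04); rep('up10')
env.servo_line([p[0],p[1],p[2]+.021],feed=.04); env.hold(.2); rep('up21')
for a in (-10,10,30):
    env.servo_line([p[0],p[1],p[2]+.021],frame=quat(np.radians(a))) if 0 else env.goto([p[0],p[1],p[2]+.021],quat(np.radians(a)))
    rep(a)
cv2.imwrite('pics/s3.png',optics.read_camera('scene')[130:330,80:330].repeat(3,0).repeat(3,1))
E
```

```text
up10 F [-0.3 -1.3 -6.3] M [-0.1  -0.14  0.04] p [ 0.5167 -0.2779  0.077 ] w 38.4 t 6.36
up21 F [ 1.1 -0.9 -8.8] M [-0.14 -0.21 -0.03] p [ 0.5167 -0.2779  0.0883] w 38.3 t 6.98
-10 F [-0.5  0.1 -9.3] M [-0.13 -0.06  0.04] p [ 0.5164 -0.2778  0.0882] w 38.5 t 7.41
10 F [-1.6 -0.3 -9.3] M [-0.05  0.21  0.01] p [ 0.5161 -0.2777  0.0882] w 38.3 t 7.83
30 F [-3.3 -1.3 -8.5] M [-0.22  0.56  0.07] p [ 0.5158 -0.2778  0.0882] w 38.5 t 8.26
```

View pics/s3.png

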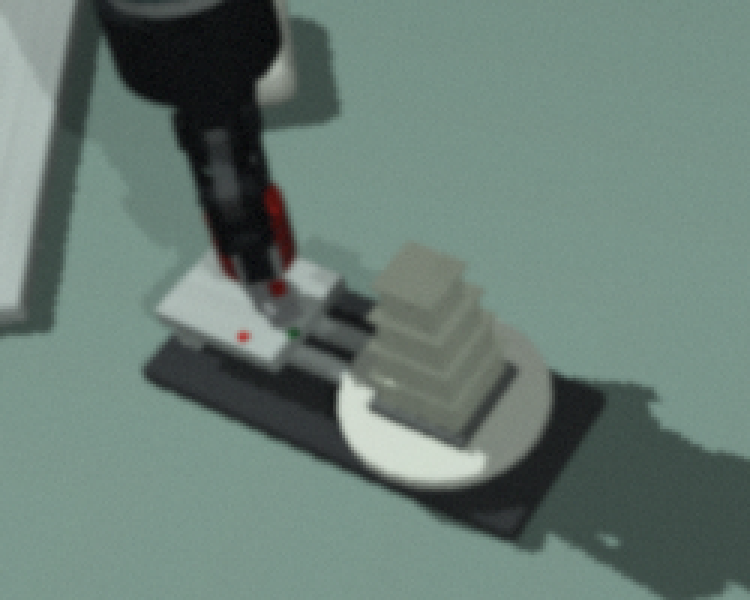

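The tooth has turned to the green dot at about px (278, 288), with the collar raised. I'll lower it in small steps until it rests on the blocks.

```bash
python3 - <<'E'
from h import *
def rep(t): print(t,'F',np.round(current_force(),1),'p',np.round(current_eef_pos(),4),'w',round(current_grip_width()*85,1),'t',round(current_time(),2))
p=np.array(current_eef_pos())
z=.0825
env.servo_line([p[0],p[1],z],feed=.03); rep('low')
while z>.0770:
    z-=.0007; env.servo_line([p[0],p[1],z],feed=.02); env.hold(.1); rep('step')
    if current_force()[2]>-1: break
claw.gripper_to(1.0); env.hold(.2); rep('open')
z0=current_eef_pos()[2]
env.servo_line([p[0],p[1],.15],feed=.1)
env.goto([p[0]-.03,p[1]-.03,.26],quat(np.radians(-30))); env.hold(.3); rep('clear')
i,T=pose('wrist'); im=optics.read_camera('wrist'); s=optics.read_camera('scene')
cv2.imwrite('pics/w4.png',im); cv2.imwrite('pics/s4.png',s[130:330,80:330].repeat(3,0).repeat(3,1))
t=optics.read_camera('top'); cv2.imwrite('pics/t4.png',t)
E
```

```text
low F [-3.2 -0.4 -7.8] p [ 0.5158 -0.2778  0.0823] w 38.8 t 8.66
step F [-3.1 -1.2 -7.4] p [ 0.5158 -0.2778  0.0818] w 38.4 t 9.01
step F [-2.2 -0.6 -7.1] p [ 0.5158 -0.2778  0.0811] w 38.4 t 9.36
step F [-3.  -0.9 -8.1] p [ 0.5158 -0.2778  0.0804] w 38.2 t 9.71
step F [-2.7 -1.3 -7.7] p [ 0.5158 -0.2778  0.0797] w 38.4 t 10.06
step F [-3.9  0.7 -5.1] p [ 0.5158 -0.2778  0.0793] w 38.4 t 10.41
step F [-4.9  0.4  1.5] p [ 0.5159 -0.2779  0.0791] w 38.5 t 10.76
open F [ 0.3 -0.2  0.7] p [ 0.5159 -0.2778  0.0783] w 84.8 t 11.48
clear F [-0.2  0.5  0.5] p [ 0.4858 -0.3075  0.2593] w 85.4 t 13.57
```

View pics/s4.png

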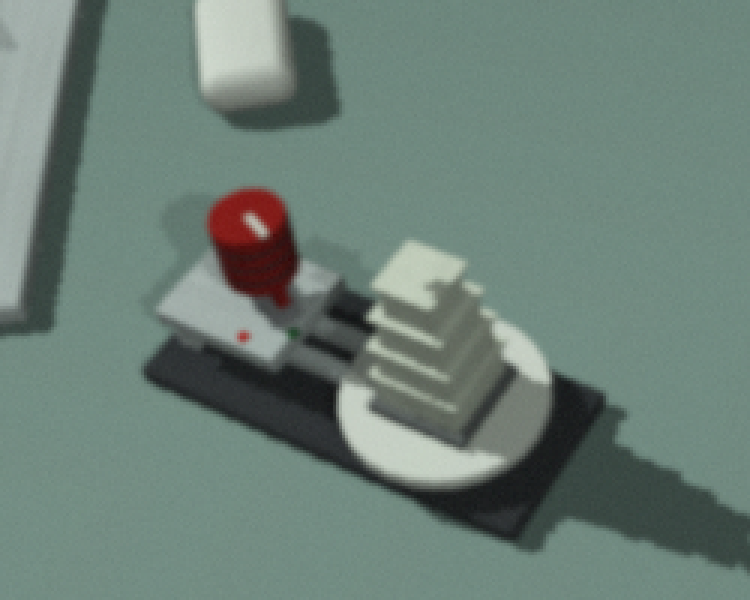

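View pics/w4.png

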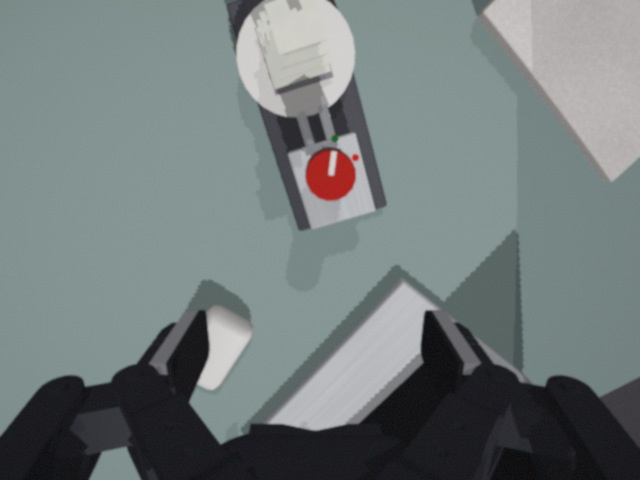

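The collar stands raised: its top in the scene view has moved up to crop px (247, 213). The stripe points at the green dot in the wrist view, from (331, 176) to (334, 153) with the dot at (335, 138). The robot is clear. I'll run one numeric check and then hand in.

```bash
python3 - <<'E'
from h import *
i,T=pose('wrist')
S=onplane(i,T,[[331,176],[334,153]],.113); v=S[1]-S[0]; print('stripe now',np.degrees(np.arctan2(v[1],v[0])))
i,T=pose('scene'); im=optics.read_camera('scene')
k,l,s,c=cv2.connectedComponentsWithStats(redmask(im))
for j in range(1,k):
    if s[j,4]>20: print(s[j],c[j].round(1))
# height of collar's top centre: scene ray at the axis x,y
o,d=ray(i,T,[[80+247/3,130+215/3]]); t=((np.array([.5174,-.2782])-o[:2])@d[0,:2])/(d[0,:2]@d[0,:2]); print('top point',(o+t*d[0]).round(4))
order.hand_in(); print(current_time())
E
```

```text
stripe now 53.294302819429376
[150 193  26  21 367] [161.6 202.9]
[403 249  26  25 409] [416.2 259.6]
top point [ 0.517  -0.2776  0.1107]
the job is handed in; nothing more can be done
the job is handed in; nothing more can be done
```

The tower stand's collar is unlocked and parked in the raised position, and the job is handed in. I gripped the collar, pulled it up 21 mm, turned it 60° anticlockwise, and lowered it until it met the blocks. Then I let go and moved clear at about 13.6 s on the robot's clock.

**Checks before hand-in:**
- **Parked height:** the downward pull on the gripper disappeared about 12 mm above the locked height. After release, the top of the collar measured 111 mm above the table; about 113 mm was expected, against 101 mm when locked.
- **Turn:** the stripe swung from about -10° to 53°, roughly 63°, and points at the green dot. The gripper itself turned 60°, so the small difference is pixel error.
- **Houses stand:** I never went near its collar. In the scene view its red outline moved by only 1–2 pixels from the first picture. I put that down to image noise and did not check it further.
- **Forces:** readings were taken between moves, and the highest was about 10 N. The last reading with the arm clear was about 0.5 N.

No check failed.

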